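Clamp the new grip scale, then offer the press lever up to its fixture

ROBOT

A 7-joint arm with a two-finger parallel gripper is mounted at the origin on a cart in front of the work surface, level with it; the furniture and walls round the work are solid. World frame = base frame: x ahead of the robot, y to its left, z up, the work surface at z = 0. Lengths are in m, angles in rad, forces in N, time in s.
With the tool pointing down it reaches from about 0.4 to 0.85 m from the base axis. Payload 10.4 kg.
Tool frame: the origin (TCP) lies midway between the tips of the shut fingers; the grasp point (between the pads) lies 19 mm behind it; z points along the fingers, y is the line along which they close (so a half turn about z gives the same grasp; the last joint's range is limited). The gripper opens to 87 mm and grips with 3 to 60 N. Pads are 19 mm wide; open, the fingers measure 117 mm over their backs; the gripper's body (75 mm by 190 mm) begins 51 mm behind the grasp point.
Start: joints at [-1.28, 0.332, -0.065, 1.46, 0.022, 1.35, -0.088], TCP at [0.193, 0.595, 0.223] pointing down, gripper open.
Joint ranges: [-2.6, 2.6], [-0.5, 2.12], [-1.47, 1.34], [0.16, 2.42], [-1.27, 4.41], [0.06, 2.06], [-2.6, 2.6]. Speed limits (rad/s): [2.22, 2.22, 2.79, 2.79, 3.14, 3.14, 3.14].

INTERFACE

Orientations are given as a rotation vector (axis times angle).
In Python, from plant import sense, snapshot, camera_params, close_job gives the robot as it stands. The module is installed in compiled form; this text tells all that it offers.
- The arm moves only by the tool apply_moves, never from a script. Its argument "targets" is one flat list of numbers, 6 for each row, row after row: the shift along the tool's x, y, z in m, then the turn, a rotation vector about the tool's x, y, z in rad. In form: [x, y, z, rx, ry, rz, x, y, z, rx, ry, rz, ...]. A call has 1 to 12 rows; each row is the pose to reach, as a shift and turn from the pose commanded when the call began, along the tool's axes at that moment; what a row does not reach only later rows make up. A row lasts 1/12 s, in which the tool goes at most 41.7 mm and 7.16 degrees, less where a joint would pass 70% of its speed; a pose out of reach is approached as far as the arm can. A call with a gripper value outside its range is refused whole. "fingers" is the finger opening in m, from 0 to 0.087, set as the call begins (left out, the last holds). The fingers move at their own pace and stop on an object; the grip force is fixed at half the most. Time passes only in rows, so rows that repeat a pose let the fingers close. It gives the time, the measured TCP pose, the force, the opening and the grip force at its end, in the units of the state.
- sense(): the state, without advancing time (a new reading comes with each control period).
- snapshot(name): name is "side" or "top" or "wrist"; returns the picture (480x640x3 uint8, red, green, blue); there is no depth.
- camera_params(name): a dict with "fovy" (degrees; the focal length in pixels is half the picture's height over the tangent of half this angle, whatever the lens; pixels are square), "cx", "cy" (the principal point, pixels), "k1" (the pictures are not rectified: a ray, as slopes to the right and down, at radius r is drawn at 1 + k1 r^2 times it, then the intrinsics apply), "pose" (4x4, takes a point from camera to world coordinates); the wrist camera has in their place "hand_eye" (4x4, takes a point from camera to tool coordinates, whose origin is the TCP and whose axes are the flange's). Camera axes: x right, y down, z forward; pixel columns grow to the right and rows downward; lengths in m; the calibration is good to about 2 mm. A picture is of the moment at which its call begins: read the wrist's pose just before it. camera_params takes no time and is no camera call.
- close_job(): hands the job in; it is judged then, once.
The state is a dict: "time": time; "q": joint angles; "qd": joint speeds; "joint_efforts": joint torques, N m; "position": TCP position; "eef_rot": TCP orientation; "ft_force": force on the tool from outside, world axes, zero at the start; "torque": the same for the moment, N m; "opening": opening from 0.0 (shut) to 1.0 (fully open); "gripper_force": force on a finger pad.
Only numpy, scipy, OpenCV 4.12 (cv2) and the standard library are available. Lean on these libraries where they do the work, as an engineer would, in place of code of your own. Each camera call takes 0.05 s, during which the arm holds its last target. There are 200 camera calls.

TASK

The loose wooden grip scale is standing in place against the thin tail of the cast press lever: clip the spring clamp over the free end of the tail so that it pinches both scales tight, and let go of it. Then take the lever by its arm at the point where it balances with the clamp on, lift it, and bring it over the fixture with its bore straight above the post and its arm lying the same way as the fixture, over the arm rest. Finish while holding it there, level and a few centimetres clear above the post, so that I can oil the post before it goes down; keep the scale in place and leave the sanding block, tape measure and pencil where they lie.

Things in the scene. Friction and masses are not known exactly. Their poses are not given: they have to be found in the camera images.
- lever: grey cast press lever, 0.55 kg, hub-heavy. Origin: centre of the underside of its round hub (44 mm diameter, 35 high, 18 mm bore); x from hub along arm to tail, z up. Arm 14 mm wide, 22 high, flat upright sides, free to grip from x = 32 to 98 mm; shoulder 18 wide at x = 100 to 110; then a tail 6 thick, 22 high, its free end at x = 173.5 mm. A wooden scale is riveted to its right (-y) side
- lever_bore (a point): centre of the bore at the lever's underside (the lever body's origin)
- lever_balance (a point): point on the lever's arm, x = 60 mm from the hub centre, half-way up (11 mm): the lever balances here once the clamp is on the tail with its jaws some 10 mm outward of the scales' middle; without the clamp it balances about 25 mm nearer the hub. Axes as the lever
- tang_seat (a point): place on the left (+y) side of the lever's tail where the centre of the loose scale belongs (lever x = 142, y = 6, z = 10 mm). Axes as the lever
- scale: loose wooden grip scale, 62 x 6 x 20 mm, 14 g, standing on its long edge against the left (+y) face of the tail, unfastened; a like one is riveted to the right face. Both make the tail 18 mm thick, centred on the lever's x axis, from x = 111 to 173 mm. Origin under its middle, x along its length, z up
- scale_center (a point): centre of the loose scale
- clamp: black spring clamp with orange tips, peg type, 134 mm long, 22 high, 0.09 kg, lying flat. Origin on the underside at the pivot; x from pivot to jaws, z up. Squeezing the handles opens both jaws evenly about its x axis, to about 28 mm; let go, they spring shut, pressing about 13 N on the 18 mm tail. The throat takes the tail's end up to 15 mm from the pivot
- clamp_handles (a point): point half-way between the handles, 50 mm behind the pivot (clamp x = -50), half-way up (11 mm): the place to squeeze. Here the handles are 53 mm wide outside at rest; squeezed fully, they are parallel and about 22 mm wide (about 15 N); they run back to x = -78 mm. Axes as the clamp
- clamp_jaws (a point): point half-way between the middles of the two jaw pads (clamp x = 46), half-way up (11 mm). The pads are flat, 15 mm long along x (39 to 54 mm), 19 mm high, nearly touching at rest. Axes as the clamp
- clamp_left (a joint): turn of one clamp arm (the other turns alike), rad: 0 jaws shut, about 0.165 when it grips the 18 mm tail, 0.29 fully open
- fixture: fixture screwed to the table: plywood base 190 x 78 x 18 mm, a steel seat and upright post (14 mm diameter, tip 68 mm above the table) near the end closer to the robot, and a wooden arm rest with two cheeks, centred 85 mm from the post, 47 mm high. Origin on the table under the post; x from post to arm rest, z up. The lever belongs with its bore over the post, arm along x
- post_top (a point): centre of the tip of the fixture's post, 68 mm above the table. Same axes as the fixture.
- sanding_block: cork-coloured sanding block, 126 x 97 x 24 mm over all; bystander, origin under its middle
- tape_measure: yellow tape measure standing on the table to the left of the fixture, 60 x 80 x 66 mm; bystander, origin under its middle
- carpenter_pencil: flat red carpenter's pencil near the table's front edge, 178 x 44 x 9 mm over all as it lies; bystander, origin under its middle

How it is judged:
By the outcome, as a careful person would: the job done as asked, in the order asked, and still so for the second after the job is handed in, while the arm keeps its last pose, push and grip.
It also fails if it takes over 51 s, if anything falls off the work surface, if the arm or the gripper's body presses on something with over 40 N, if the wrist force passes 120 N, or if a joint passes its speed limit or range.

## Working session

There is one attempt and no reset: what is moved stays moved. The work goes in short steps, Python scripts to look and compute and a tool call to move; the robot and the scene stay as the last step left them, time stands still between calls to the robot, and variables do not carry over. Pictures are saved under pics/ and viewed, at most 10 in all, crops included, and the job is handed in when it is done.

Besides the shell and the picture viewer there is one more tool, called as a command line: name --argument value ..., lists and objects as JSON in quotes. apply_moves: Moves the arm, as the interface text tells. Its arguments: {"type":"object","properties":{"targets":{"type":"array"},"fingers":{"type":"number"}},"required":["targets"]}

```bash
mkdir -p pics
python3 - <<'E'
from plant import *
import cv2,numpy as np
s=sense();print({k:np.round(v,3) for k,v in s.items()})
for n in("top","side"):
    p=camera_params(n);print(n,p['fovy'],p['cx'],p['cy'],p['k1'],np.round(p['pose'],4).tolist())
    cv2.imwrite(f"pics/{n}0.png",snapshot(n)[:,:,::-1])
p=camera_params("wrist");print({k:np.round(v,4).tolist() for k,v in p.items()})
E
```

```text
{'time': np.float64(0.0), 'q': array([-1.28 ,  0.333, -0.065,  1.461,  0.022,  1.35 , -0.088]), 'qd': array([-0.   , -0.001,  0.001, -0.001, -0.   ,  0.002, -0.001]), 'joint_efforts': array([-0.0000e+00, -6.2324e+01,  2.5000e-02, -3.8989e+01, -6.1000e-02,
        4.0000e-02,  0.0000e+00]), 'position': array([0.193, 0.594, 0.222]), 'eef_rot': array([-4.910e-01, -3.103e+00,  2.000e-03]), 'ft_force': array([ 0.272, -0.524, -0.014]), 'torque': array([-0.065,  0.007,  0.01 ]), 'gripper_force': np.float64(0.0), 'opening': np.float64(0.998)}
top 54.447622574518235 317.7388071083683 241.0492328662137 -0.013230692833204943 [[0.0258, -0.9989, 0.0398, 0.4164], [-0.9996, -0.0264, -0.0136, -0.1347], [0.0146, -0.0394, -0.9991, 1.2723], [0.0, 0.0, 0.0, 1.0]]
side 45.59740652441495 326.02428270730985 234.00433473859195 -0.16556889388149268 [[-1.0, 0.005, -0.0084, 0.4657], [0.0098, 0.5681, -0.8229, 0.8561], [0.0006, -0.823, -0.5681, 0.7703], [0.0, 0.0, 0.0, 1.0]]
{'fovy': 68.7932, 'cx': 321.1, 'cy': 243.7654, 'k1': -0.0304, 'hand_eye': [[-0.0013, -0.9562, -0.2926, 0.0803], [1.0, -0.0011, -0.0007, 0.0015], [0.0003, -0.2926, 0.9562, -0.163], [0.0, 0.0, 0.0, 1.0]]}
```

View pics/top0.png

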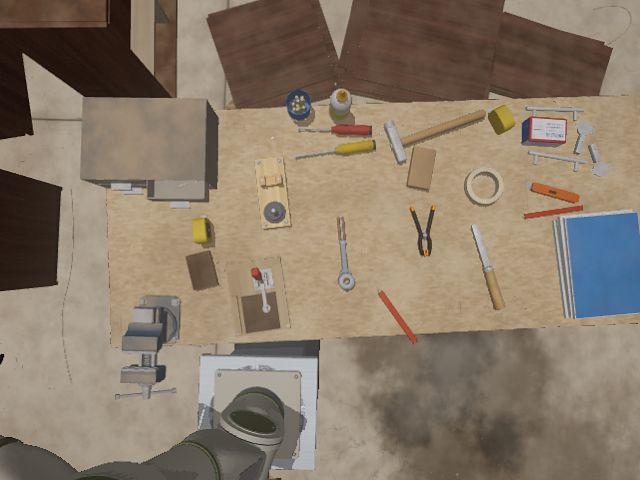

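View pics/side0.png

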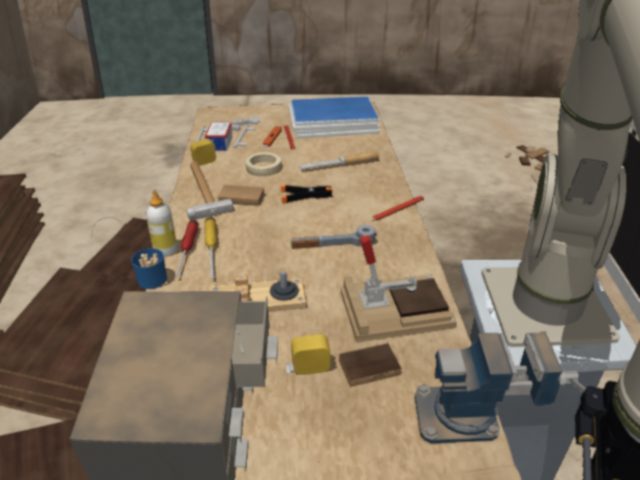

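Top: lever hub (346,281) with tail up to (341,218); clamp with handles up at (413..434,207) and jaws at (426,255), facing the robot; fixture post (274,212), rest (270,172). The side view agrees. Now I'll get coarse positions and write the helpers.

```bash
cat > h.py <<'E'
from plant import *
import cv2,numpy as np
from scipy.spatial.transform import Rotation as R
def cam(n):
    p=camera_params(n)
    if n=="wrist":
        s=sense();T=np.eye(4);T[:3,:3]=R.from_rotvec(s['eef_rot']).as_matrix();T[:3,3]=s['position']
        p['pose']=T@np.array(p['hand_eye'])
    f=240/np.tan(np.radians(p['fovy'])/2)
    p['K']=np.array([[f,0,p['cx']],[0,f,p['cy']],[0,0,1]]);p['D']=np.array([p['k1'],0,0,0.]);p['pose']=np.array(p['pose']);return p
def ray(p,uv):
    u=cv2.undistortPoints(np.array(uv,float).reshape(-1,1,2),p['K'],p['D']).reshape(-1,2)
    return p['pose'][:3,3],np.c_[u,np.ones(len(u))]@p['pose'][:3,:3].T
def onz(p,uv,z):
    o,d=ray(p,uv);return (o+d*((np.array(z)-o[2])/d[:,2])[:,None])
def proj(p,X):
    Ti=np.linalg.inv(p['pose']);return cv2.projectPoints(np.array(X,float).reshape(-1,3),cv2.Rodrigues(Ti[:3,:3])[0],Ti[:3,3],p['K'],p['D'])[0].reshape(-1,2)
def move(pos,yaw,dz=0):
    """shift/turn in tool axes; tool down with tool x at yaw in world"""
    s=sense();A=R.from_rotvec(s['eef_rot']);
    B=R.from_matrix([[np.cos(yaw),np.sin(yaw),0],[np.sin(yaw),-np.cos(yaw),0],[0,0,-1]])
    print('t',round(s['time'],2),'now',np.round(s['position'],4),'yaw',round(np.arctan2(*A.as_matrix()[[1,0],0]),4),'axes',np.round(A.as_matrix(),3).tolist())
    print('shift',np.round(A.inv().apply(np.array(pos)-s['position']),4),'turn',np.round((A.inv()*B).as_rotvec(),4))
E
python3 - <<'E'
from h import *
p=cam("top")
for n,uv,z in[("hub",(346,281),.035),("tail",(341,218),.022),("jaw",(426,255),.011),("piv",(425,235),.022),("hL",(413,207),.011),("hR",(434,207),.011),("post",(274,211),.068),("rest",(270,172),.04),("sand",(421,168),.024),("tape",(201,231),.066)]:
    print(n,np.round(onz(p,[uv],[z])[0],4))
move([0.5,-.33,.3],0)
E
```

```text
hub [ 0.3618 -0.2291  0.035 ]
tail [ 0.5299 -0.2126  0.022 ]
jaw [ 0.4365 -0.4466  0.011 ]
piv [ 0.4902 -0.4402  0.022 ]
hL [ 0.5663 -0.4088  0.011 ]
hR [ 0.5679 -0.4663  0.011 ]
post [ 0.5392 -0.0359  0.068 ]
rest [ 0.6457 -0.0199  0.04  ]
sand [ 0.6713 -0.4259  0.024 ]
tape [0.4825 0.151  0.066 ]
t 0.1 now [0.1928 0.5942 0.2219] yaw 2.8278 axes [[-0.951, 0.309, -0.0], [0.309, 0.951, -0.001], [-0.0, -0.001, -1.0]]
shift [-0.5774 -0.7843 -0.0772] turn [-2.0000e-04  1.7000e-03  2.8278e+00]
```

apply_moves --targets '[-0.32,-0.153,-0.058,0,0,1.4,-0.32,-0.153,-0.058,0,0,1.4,-0.32,-0.153,-0.058,0,0,1.4,-0.32,-0.153,-0.058,0,0,1.4,-0.32,-0.153,-0.058,0,0,1.4,-0.32,-0.153,-0.058,0,0,1.4,-0.32,-0.153,-0.058,0,0,1.4,-0.32,-0.153,-0.058,0,0,1.4,-0.534,-0.714,-0.058,0,0,1.6,-0.534,-0.714,-0.058,0,0,1.6,-0.534,-0.714,-0.058,0,0,1.6,-0.534,-0.714,-0.058,0,0,1.6]' --fingers 0.087

```text
time: 1.1
position: [0.4443, 0.1997, 0.2771]
eef_rot: [-2.48, -1.928, 0.001]
ft_force: [1.8, -0.6, 0.3]
opening: 0.995
gripper_force: 0.0
```

```bash
python3 -c "
from h import *
move([.48,-.25,.28],0)"
```

```text
t 1.1 now [0.4443 0.1997 0.2771] yaw 1.3215 axes [[0.247, 0.969, -0.001], [0.969, -0.247, -0.0], [-0.0, -0.001, -1.0]]
shift [-0.427   0.1455 -0.0029] turn [-4.0000e-04  6.0000e-04  1.3215e+00]
```

apply_moves --targets '[-0.427,0.145,0,0,0,1.32,-0.427,0.145,0,0,0,1.32,-0.427,0.145,0,0,0,1.32,-0.427,0.145,0,0,0,1.32,-0.427,0.145,0,0,0,1.32,-0.427,0.145,0,0,0,1.32,-0.427,0.145,0,0,0,1.32,-0.427,0.145,0,0,0,1.32,-0.427,0.145,0,0,0,1.32,-0.427,0.145,0,0,0,1.32,-0.427,0.145,0,0,0,1.32,-0.427,0.145,0,0,0,1.32]'

```text
time: 2.1
position: [0.4808, -0.2546, 0.2773]
eef_rot: [3.138, -0.008, -0.001]
ft_force: [-0.1, -0.5, 0.3]
opening: 0.996
gripper_force: 0.0
```

apply_moves --targets '[0,0,0,0,0,0,0,0,0,0,0,0,0,0,0,0,0,0]'

```text
time: 2.35
position: [0.4829, -0.2461, 0.2772]
eef_rot: [-3.141, -0.016, 0.0]
ft_force: [0.9, 0.5, 0.4]
opening: 0.999
gripper_force: 0.0
```

Run:
```python
from h import *
move([.48,-.25,.28],0)
cv2.imwrite("pics/w1.png",snapshot("wrist")[:,:,::-1])
```

```text
t 2.35 now [ 0.4829 -0.2461  0.2772] yaw 0.0105 axes [[1.0, 0.01, -0.0], [0.01, -1.0, 0.001], [-0.0, -0.001, -1.0]]
shift [-0.0029  0.0039 -0.0028] turn [-0.0009  0.0002  0.0105]
```

View pics/w1.png

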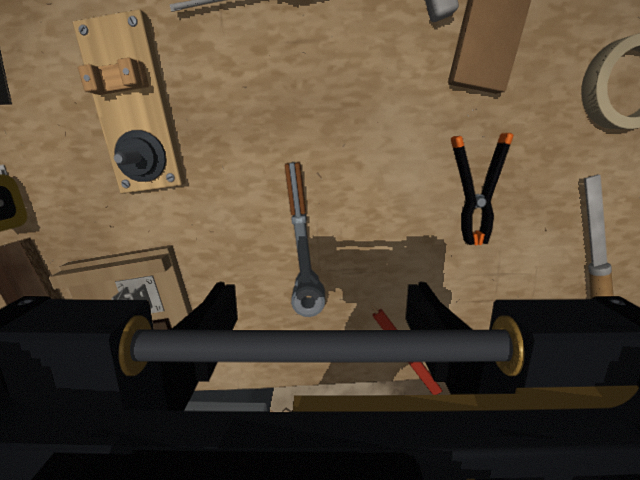

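Wrist: clamp pivot (481,201), handle tips (458,142)/(506,139), jaw tips (479,240); lever tail end (293,163), hub (308,295); fixture base with its post at about (137,157). Now masks and an enlarged crop.

Run:
```python
from h import *
I=cv2.imread("pics/w1.png");p=cam("wrist")
H=cv2.cvtColor(I,cv2.COLOR_BGR2HSV)
m=cv2.inRange(H,(3,190,120),(18,255,255));m[:,:430]=0;m[:,540:]=0;m[:100]=0;m[260:]=0
n,l,st,c=cv2.connectedComponentsWithStats(m)
for i in range(1,n):
    if st[i,4]>5: print('orange',st[i],np.round(c[i],1),np.round(onz(p,[c[i]],[.018])[0],4))
g=cv2.inRange(H,(0,0,90),(180,60,255));g2=g.copy();g2[:,:465]=0;g2[:,495:]=0;g2[:190]=0;g2[:215]
n,l,st,c=cv2.connectedComponentsWithStats(g2[:215])
for i in range(1,n):
    if st[i,4]>20: print('pivot',st[i],np.round(c[i],1),np.round(onz(p,[c[i]],[.022])[0],4))
a=cv2.resize(I[150:330,240:380],None,fx=3.2,fy=3.2,interpolation=cv2.INTER_CUBIC)
b=cv2.resize(I[0:200,60:200],None,fx=2.6,fy=2.6,interpolation=cv2.INTER_CUBIC)
O=np.zeros((576,448+364,3),np.uint8);O[:,:448]=a;O[:520,448:]=b;cv2.imwrite("pics/c1.png",O[:,:800])
```

```text
orange [505 133   8  11  63] [508.6 138.1] [ 0.5662 -0.4623  0.018 ]
orange [456 136   8  11  66] [459.2 141.1] [ 0.5618 -0.4046  0.018 ]
orange [474 234   4  11  37] [475.7 238.7] [ 0.4439 -0.4398  0.018 ]
orange [479 234   5  11  37] [481.1 238.8] [ 0.4438 -0.4467  0.018 ]
pivot [478 198   8   9  53] [481.2 201.8] [ 0.4915 -0.4383  0.022 ]
```

View pics/c1.png

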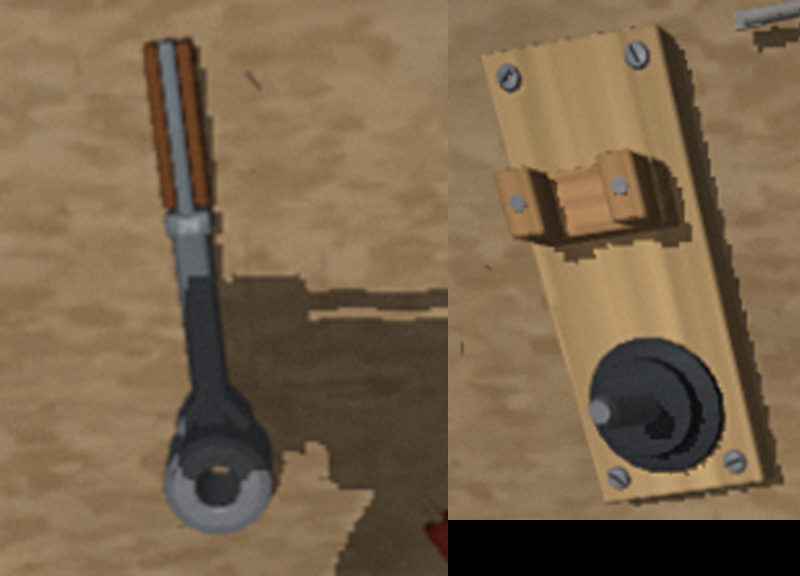

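Run:
```python
from h import *
p=cam("wrist")
def P(uv,z): return onz(p,[uv],[z])[0]
t=P((292.5,162.8),.022);s=P((298.4,219.4),.022);h=P((308.2,301),.035)
print('tail',t,'sh',s,'hub',h,'L',np.linalg.norm((t-h)[:2]),np.linalg.norm((s-h)[:2]),'yaw',np.arctan2(*(t-h)[[1,0]]),np.arctan2(*(t-s)[[1,0]]))
post=P((118.5,158.5),.068);S=[P(q,.019) for q in[(83.5,29.6),(132.7,20.8),(125.4,183.8),(170.4,177.3)]];C=[P(q,.047) for q in[(86.9,78.1),(126.2,71.5)]]
far=(S[0]+S[1])/2;near=(S[2]+S[3])/2;r=(C[0]+C[1])/2
print('post',post,'near',near,'far',far,'rest',r,np.linalg.norm((r-post)[:2]));print('yaws',np.arctan2(*(far-near)[[1,0]]),np.arctan2(*(r-post)[[1,0]]))
jm=np.array([.44385,-.44325]);pv=np.array([.4915,-.4383]);hm=np.array([.5640,-.43345])
print('clamp yaw',np.arctan2(*(hm-jm)[[1,0]][:]),np.arctan2(*(hm-pv)[::-1]),np.linalg.norm(hm-pv),np.linalg.norm(jm-pv))
q=cam("top");
for n,X in [('hub',h),('tail',t),('post',post),('rest',r)]: print(n,proj(q,X))
```

```text
tail [ 0.53506977 -0.21059378  0.022     ] sh [ 0.467443  -0.2168835  0.022    ] hub [ 0.36424689 -0.22917441  0.035     ] L 0.17183042682530023 0.10392547235200726 yaw 0.10834539885938921 0.09273952923747364
post [ 0.5417673  -0.03203677  0.068     ] near [ 0.5130398  -0.03602778  0.019     ] far [ 0.6798179  -0.01277056  0.019     ] rest [ 0.62582467 -0.01977794  0.047     ] 0.08494658112802803
yaws 0.1385565838339571 0.14481784668714923
clamp yaw 0.08138455141381852 0.06679702814679964 0.07266204304862335 0.04790641919409127
hub [[346.05846988 280.08598244]]
tail [[340.28598284 216.0629861 ]]
post [[272.5283985  209.96105075]]
rest [[269.48866309 178.96008658]]
```

Hub, tail, post and rest all agree with the top view and the given sizes: lever length 171.8 mm against 173.5, post to rest 84.9 mm against 85. Going to the clamp handles.

```bash
python3 -c "
from h import *
move([.541,-.434,.10],0.078)"
```

```text
t 2.4 now [ 0.4829 -0.246   0.2773] yaw 0.0106 axes [[1.0, 0.011, 0.0], [0.011, -1.0, 0.001], [0.0, -0.001, -1.0]]
shift [0.056  0.1888 0.1772] turn [-0.001  -0.0001 -0.0674]
```

apply_moves --targets '[0.056,0.189,0.1,0,0,-0.067,0.056,0.189,0.1,0,0,-0.067,0.056,0.189,0.1,0,0,-0.067,0.056,0.189,0.177,0,0,-0.067,0.056,0.189,0.177,0,0,-0.067,0.056,0.189,0.177,0,0,-0.067,0.056,0.189,0.177,0,0,-0.067,0.056,0.189,0.177,0,0,-0.067,0.056,0.189,0.177,0,0,-0.067,0.056,0.189,0.177,0,0,-0.067,0.056,0.189,0.177,0,0,-0.067]'

```text
time: 3.32
position: [0.5414, -0.4352, 0.1024]
eef_rot: [3.139, 0.12, 0.004]
ft_force: [-0.5, 0.2, 1.0]
opening: 0.997
gripper_force: 0.0
```

Run:
```python
from h import *
move([.541,-.434,.004],0.078)
p=cam("wrist");I=snapshot("wrist")[:,:,::-1].copy();cv2.imwrite("pics/w2.png",I)
H=cv2.cvtColor(I,cv2.COLOR_BGR2HSV);m=cv2.inRange(H,(3,190,100),(18,255,255))
n,l,st,c=cv2.connectedComponentsWithStats(m)
for i in range(1,n):
    if st[i,4]>30: print('orange',st[i],np.round(onz(p,[c[i]],[.018])[0],4))
```

```text
t 3.32 now [ 0.5414 -0.4352  0.1024] yaw 0.0766 axes [[0.997, 0.077, 0.003], [0.077, -0.997, -0.0], [0.003, 0.001, -1.0]]
shift [-0.0006 -0.0013  0.0984] turn [ 0.0007 -0.0026 -0.0014]
orange [275 211  14  21 184] [ 0.5615 -0.4036  0.018 ]
orange [354 212  15  20 191] [ 0.5658 -0.4612  0.018 ]
orange [316 363   5  10  35] [ 0.44   -0.4388  0.018 ]
orange [324 363   5  10  32] [ 0.4407 -0.4454  0.018 ]
```

apply_moves --targets '[0,0,0.04,0,0,0,0,0,0.07,0,0,0,0,0,0.09,0,0,0,0,0,0.098,0,0,0,0,0,0.098,0,0,0,0,0,0.098,0,0,0]'

```text
time: 3.87
position: [0.5409, -0.4361, 0.0039]
eef_rot: [3.139, 0.119, 0.002]
ft_force: [0.1, -0.5, 0.2]
opening: 1.003
gripper_force: 0.0
```

apply_moves --targets '[0,0,0,0,0,0,0,0,0,0,0,0,0,0,0,0,0,0,0,0,0,0,0,0,0,0,0,0,0,0,0,0,0,0,0,0,0,0,0,0,0,0,0,0,0,0,0,0]' --fingers 0.0

```text
time: 4.53
position: [0.5404, -0.4361, 0.0026]
eef_rot: [3.139, 0.118, 0.001]
ft_force: [1.1, -0.4, 1.1]
opening: 0.48
gripper_force: 9.7
```

apply_moves --targets '[0,0,0,0,0,0,0,0,0,0,0,0,0,0,0,0,0,0,0,0,0,0,0,0,0,0,0,0,0,0,0,0,0,0,0,0,0,0,0,0,0,0]'

```text
time: 5.12
position: [0.5402, -0.4362, 0.0025]
eef_rot: [3.139, 0.118, 0.0]
ft_force: [0.9, -0.3, 2.5]
opening: 0.238
gripper_force: 30.0
```

apply_moves --targets '[0,0,-0.02,0,0,0,0,0,-0.04,0,0,0,0,0,-0.05,0,0,0,0,0,-0.05,0,0,0]'

```text
time: 5.45
position: [0.5407, -0.437, 0.0546]
eef_rot: [3.138, 0.117, 0.004]
ft_force: [0.2, -0.3, -0.8]
opening: 0.245
gripper_force: 30.0
```

Run:
```python
from h import *
move([.64,-.205,.055],0.1)
p=cam("wrist");s=sense();I=snapshot("wrist")[:,:,::-1].copy();cv2.imwrite("pics/w3.png",I)
H=cv2.cvtColor(I,cv2.COLOR_BGR2HSV);m=cv2.inRange(H,(3,190,100),(18,255,255))
n,l,st,c=cv2.connectedComponentsWithStats(m)
for i in range(1,n):
    if st[i,4]>20:
        X=onz(p,[c[i]],[.018+s['position'][2]-.0025])[0];print('orange',st[i],X,'tool',np.round(R.from_rotvec(s['eef_rot']).inv().apply(X-s['position']),4))
```

```text
t 5.45 now [ 0.5407 -0.437   0.0546] yaw 0.0746 axes [[0.997, 0.075, 0.002], [0.075, -0.997, -0.002], [0.002, 0.002, -1.0]]
shift [ 0.1163 -0.224  -0.0006] turn [ 0.0019 -0.0022 -0.0254]
orange [297 249  19  38 556] [ 0.56416642 -0.42708128  0.07008328] tool [ 0.0242 -0.0081 -0.0155]
orange [327 249  18  38 580] [ 0.56513353 -0.4400937   0.07008328] tool [ 0.0242  0.0049 -0.0154]
```

View pics/w3.png

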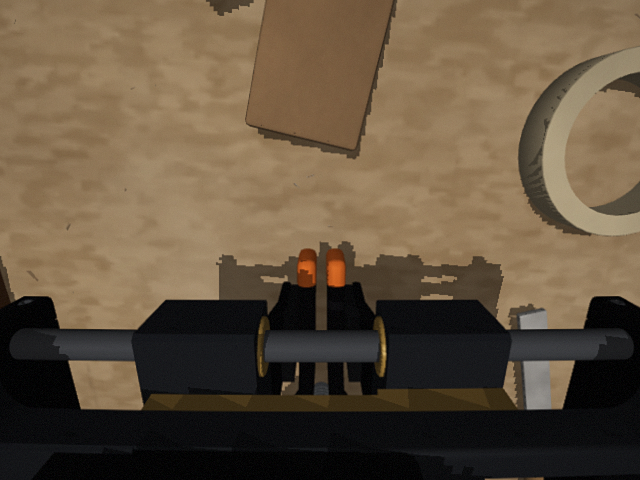

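Run:
```python
from h import *
p=cam("wrist");I=cv2.imread("pics/w3.png")
H=cv2.cvtColor(I,cv2.COLOR_BGR2HSV);m=cv2.inRange(H,(3,190,100),(18,255,255))
n,l,st,c=cv2.connectedComponentsWithStats(m);print(c[1:3])
he=np.array(p['hand_eye']);f=p['K'][0,0];print(f)
for d in(.15,.17):
  for uv in [(306.5,268),(336,268)]:
    x=np.array([(uv[0]-p['cx'])/f*d,(uv[1]-p['cy'])/f*d,d,1]);print(d,np.round(he@x,4))
print(np.round(he,5))
# jaws/lever visible in side camera?
cv2.imwrite("pics/side1.png",cv2.resize(snapshot("side")[130:330,230:430,::-1],None,fx=3,fy=3,interpolation=cv2.INTER_CUBIC))
```

```text
[[306.08992806 269.12769784]
 [335.08965517 269.07931034]]
350.5555710429891
0.15 [ 0.0274 -0.0076 -0.0225  1.    ]
0.15 [ 0.0274  0.005  -0.0225  1.    ]
0.17 [ 0.0203 -0.0085 -0.0038  1.    ]
0.17 [ 0.0202  0.0058 -0.0038  1.    ]
[[-1.2600e-03 -9.5671e-01 -2.9103e-01  8.0970e-02]
 [ 1.0000e+00 -1.3900e-03  2.7000e-04 -1.4200e-03]
 [-6.6000e-04 -2.9103e-01  9.5671e-01 -1.6300e-01]
 [ 0.0000e+00  0.0000e+00  0.0000e+00  1.0000e+00]]
```

View pics/side1.png

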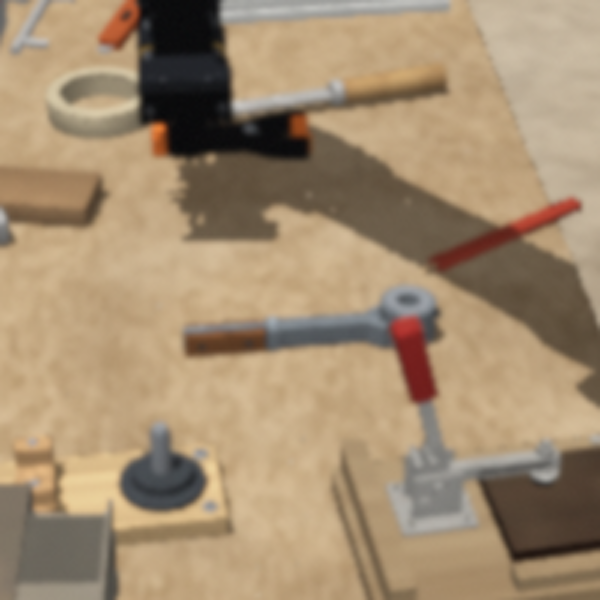

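Side: the clamp is held with its orange jaw tips at crop (300,125), facing right toward the robot; the lever is clear. The calibration seems to vary between reads, so I'll check that and average it.

Run:
```python
from h import *
a=np.array([camera_params("wrist")['hand_eye'] for _ in range(200)]);print('w',np.round(a.std(0)[:3],5).tolist());A=a.mean(0);print(np.round(A,5).tolist())
b=np.array([camera_params("top")['pose'] for _ in range(200)]);print('t',np.round(b.std(0)[:3],5).tolist())
```

```text
w [[0.0, 0.0, 0.0, 0.0], [0.0, 0.0, 0.0, 0.0], [0.0, 0.0, 0.0, 0.0]]
[[-0.00126, -0.95671, -0.29103, 0.08097], [1.0, -0.00139, 0.00027, -0.00142], [-0.00066, -0.29103, 0.95671, -0.163], [0.0, 0.0, 0.0, 1.0]]
t [[0.0, 0.0, 0.0, 0.0], [0.0, 0.0, 0.0, 0.0], [0.0, 0.0, 0.0, 0.0]]
```

```bash
for i in 1 2 3; do python3 -c "
from h import *
print(np.round(camera_params('wrist')['hand_eye'],4).tolist(),np.round(camera_params('top')['pose'],4)[:3,3])"; done
```

```text
[[-0.0013, -0.9567, -0.291, 0.081], [1.0, -0.0014, 0.0003, -0.0014], [-0.0007, -0.291, 0.9567, -0.163], [0.0, 0.0, 0.0, 1.0]] [ 0.4164 -0.1347  1.2723]
[[-0.0013, -0.9567, -0.291, 0.081], [1.0, -0.0014, 0.0003, -0.0014], [-0.0007, -0.291, 0.9567, -0.163], [0.0, 0.0, 0.0, 1.0]] [ 0.4164 -0.1347  1.2723]
[[-0.0013, -0.9567, -0.291, 0.081], [1.0, -0.0014, 0.0003, -0.0014], [-0.0007, -0.291, 0.9567, -0.163], [0.0, 0.0, 0.0, 1.0]] [ 0.4164 -0.1347  1.2723]
```

The hand-eye offset changes by about 3 mm sideways from one picture to another, so I'll measure the tail and the held clamp in the same picture.

apply_moves --targets '[0,0,-0.04,0,0,0,0,0,-0.075,0,0,0,-0.094,-0.225,-0.075,0,0,-0.026,-0.094,-0.225,-0.075,0,0,-0.026,-0.094,-0.225,-0.075,0,0,-0.026,-0.094,-0.225,-0.075,0,0,-0.026,-0.094,-0.225,-0.075,0,0,-0.026,-0.094,-0.225,-0.075,0,0,-0.026,-0.094,-0.225,-0.075,0,0,-0.026,-0.094,-0.225,-0.075,0,0,-0.026,-0.094,-0.225,-0.075,0,0,-0.026,-0.094,-0.225,-0.075,0,0,-0.026]'

```text
time: 6.55
position: [0.4296, -0.2198, 0.1272]
eef_rot: [3.137, 0.156, -0.001]
ft_force: [-0.4, -0.0, -0.5]
opening: 0.241
gripper_force: 30.0
```

Run:
```python
from h import *
move([.64,-.205,.13],0.1)
I=snapshot("wrist")[:,:,::-1].copy();p=cam("wrist");cv2.imwrite("pics/w4.png",I);np.save("w4.npy",p['pose']);print(np.round(p['hand_eye'],4)[:3,3])
cv2.imwrite("pics/w4c.png",cv2.resize(I[100:400,220:420],None,fx=2,fy=2,interpolation=cv2.INTER_CUBIC))
```

```text
t 6.55 now [ 0.4296 -0.2198  0.1272] yaw 0.0996 axes [[0.995, 0.099, -0.001], [0.099, -0.995, -0.001], [-0.001, 0.001, -1.0]]
shift [ 0.2109  0.0062 -0.003 ] turn [ 0.001   0.0007 -0.0004]
[ 0.081  -0.0014 -0.163 ]
```

View pics/w4c.png

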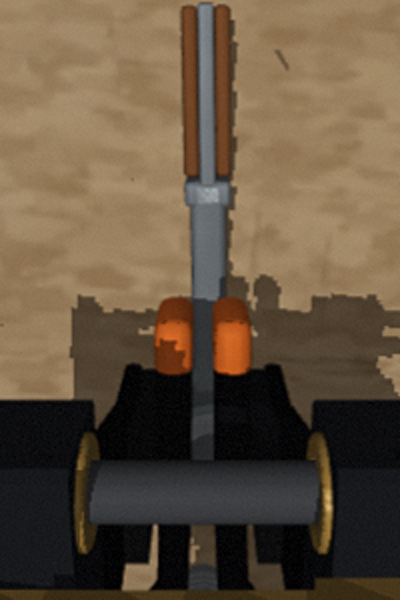

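Clamp tips' middle is at crop x≈203.5, tail end at (207,4), shoulder at (208,185): the clamp is nearly collinear with the tail.

Run:
```python
from h import *
p=cam("wrist");s=sense();Ri=R.from_rotvec(s['eef_rot']).inv()
T=lambda uv,z:np.round(Ri.apply(onz(p,[uv],[z])[0]-s['position']),4)
zt=s['position'][2]+.0155
print('tips',T((220+174/2,100+337/2),zt),T((220+233/2,100+337/2),zt))
print('end',T((323.5,102),.022),onz(p,[(323.5,102)],[.022]),'sh',T((324,191.5),.022))
```

```text
tips [ 0.0245 -0.0077 -0.0155] [ 0.0245  0.0055 -0.0155]
end [0.1054 0.0005 0.1051] [[ 0.53433431 -0.21032749  0.022     ]] sh [0.0412 0.0009 0.1051]
```

apply_moves --targets '[0.225,0.001,0,0,0,-0.006,0.225,0.001,0,0,0,-0.006,0.225,0.001,0,0,0,-0.006,0.225,0.001,0,0,0,-0.006,0.225,0.001,0,0,0,-0.006,0.225,0.001,0,0,0,-0.006,0.225,0.001,0.04,0,0,-0.006,0.225,0.001,0.08,0,0,-0.006,0.225,0.001,0.105,0,0,-0.006,0.225,0.001,0.119,0,0,-0.006,0.225,0.001,0.119,0,0,-0.006,0.225,0.001,0.119,0,0,-0.006]'

```text
time: 7.6
position: [0.6535, -0.1983, 0.0083]
eef_rot: [3.136, 0.166, -0.001]
ft_force: [-0.2, -0.5, -0.3]
opening: 0.238
gripper_force: 30.0
```

Run:
```python
from h import *
move([.64,-.205,.004],0.1056)
cv2.imwrite("pics/t5.png",cv2.resize(snapshot("top")[170:300,290:400,::-1],None,fx=4.5,fy=4.5,interpolation=cv2.INTER_CUBIC))
```

```text
t 7.6 now [ 0.6535 -0.1983  0.0083] yaw 0.1058 axes [[0.994, 0.106, -0.001], [0.106, -0.994, -0.001], [-0.001, 0.001, -1.0]]
shift [-0.0141  0.0052  0.0043] turn [0.0007 0.0008 0.0002]
```

View pics/t5.png

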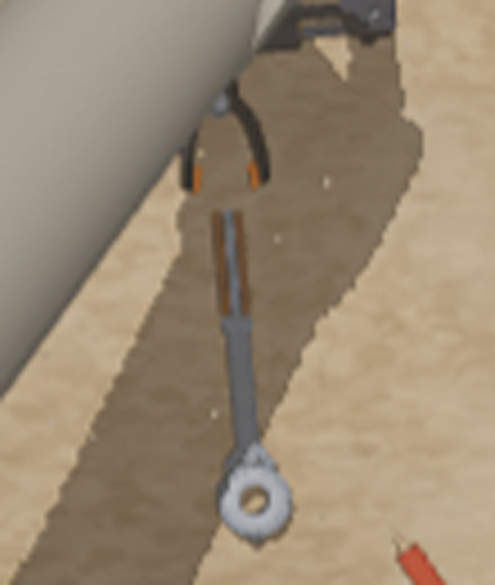

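The top view shows the jaws open (orange at x 196 and 255), straddling the tail axis, with a 12 mm gap to its end. Lower and slide on.

apply_moves --targets '[0,0,0.004,0,0,0,-0.006,0,0.004,0,0,0,-0.012,0,0.004,0,0,0,-0.018,0,0.004,0,0,0,-0.024,0,0.004,0,0,0,-0.03,0,0.004,0,0,0,-0.036,0,0.004,0,0,0,-0.041,0,0.004,0,0,0,-0.045,0,0.004,0,0,0,-0.045,0,0.004,0,0,0,-0.045,0,0.004,0,0,0]'

```text
time: 8.57
position: [0.6087, -0.2018, 0.0045]
eef_rot: [-3.137, -0.168, -0.0]
ft_force: [0.2, -0.5, -0.6]
opening: 0.241
gripper_force: 30.0
```

Run:
```python
from h import *
move([.6077,-.203,.004],0.1056);print(sense()['ft_force'])
a=cv2.resize(snapshot("top")[180:310,300:390,::-1],None,fx=4.4,fy=4.4,interpolation=cv2.INTER_CUBIC)
b=cv2.resize(snapshot("side")[190:280,270:390,::-1],None,fx=3.3,fy=3.3,interpolation=cv2.INTER_CUBIC)
O=np.zeros((572,396+396,3),np.uint8);O[:a.shape[0],:a.shape[1]]=a;O[:b.shape[0],396:396+b.shape[1]]=b;cv2.imwrite("pics/t6.png",O)
```

```text
t 8.57 now [ 0.6087 -0.2018  0.0045] yaw 0.1068 axes [[0.994, 0.107, 0.0], [0.107, -0.994, 0.0], [0.0, -0.0, -1.0]]
shift [-0.0012  0.001   0.0005] turn [-0.0002 -0.0002  0.0012]
[ 0.20828341 -0.46758379 -0.58045493]
```

View pics/t6.png

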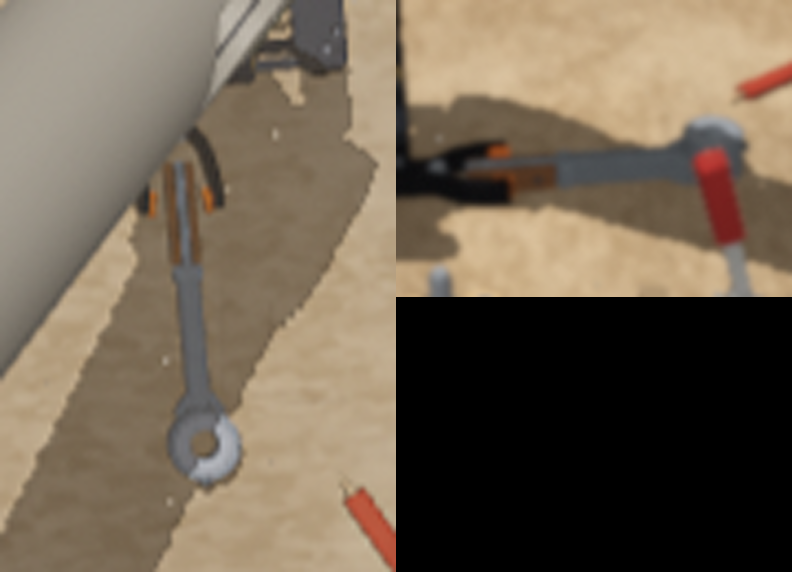

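The jaws straddle both scales, with the pad ends about 32 mm past the tail end. Release.

apply_moves --targets '[0,0,0.001,0,0,0,0,0,0.001,0,0,0,0,0,0.001,0,0,0,0,0,0.001,0,0,0,0,0,0.001,0,0,0,0,0,0.001,0,0,0,0,0,0.001,0,0,0,0,0,0.001,0,0,0,0,0,0.001,0,0,0,0,0,0.001,0,0,0,0,0,0.001,0,0,0]' --fingers 0.087

```text
time: 9.58
position: [0.6087, -0.2019, 0.0034]
eef_rot: [-3.137, -0.168, 0.0]
ft_force: [-1.5, 0.3, 0.1]
opening: 0.967
gripper_force: 0.0
```

apply_moves --targets '[0,0,0,0,0,0,0,0,0,0,0,0,0,0,-0.02,0,0,0,0,0,-0.05,0,0,0,0,0,-0.09,0,0,0,0,0,-0.13,0,0,0,-0.1,0,-0.15,0,0,0,-0.14,0,-0.15,0,0,0,-0.18,0,-0.15,0,0,0,-0.18,0,-0.15,0,0,0,-0.18,0,-0.15,0,0,0]'

```text
time: 10.5
position: [0.4247, -0.2224, 0.1526]
eef_rot: [-3.134, -0.161, 0.002]
ft_force: [0.1, -0.3, 0.5]
opening: 1.003
gripper_force: 0.0
```

Run:
```python
from h import *
move([.42,-.222,.15],0.106)
I=snapshot("wrist")[:,:,::-1].copy();p=cam("wrist");cv2.imwrite("pics/w7.png",I);print(np.round(p['hand_eye'],4)[:3,3])
```

```text
t 10.5 now [ 0.4247 -0.2224  0.1526] yaw 0.1029 axes [[0.995, 0.103, -0.001], [0.103, -0.995, 0.003], [-0.001, -0.003, -1.0]]
shift [-0.0046 -0.0009  0.0026] turn [-0.0031  0.001  -0.0031]
[ 0.081  -0.0014 -0.163 ]
```

View pics/w7.png

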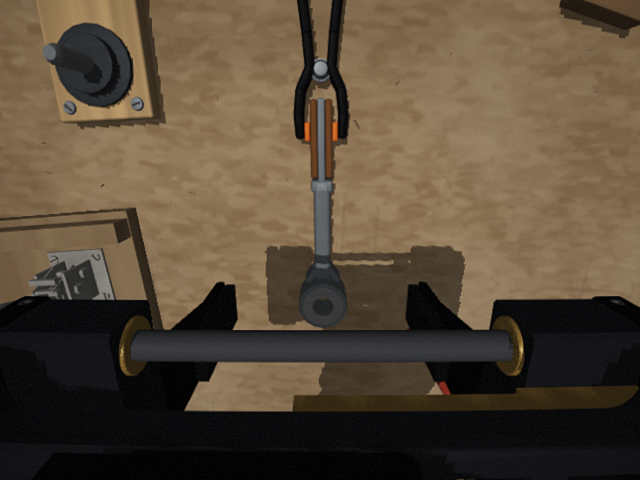

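The clamp pinches both scales (orange pads at (308,131)/(335,131)) and the loose scale is still flush. Compute the balance point.

Run:
```python
from h import *
p=cam("wrist")
I=cv2.imread("pics/w7.png");H=cv2.cvtColor(I,cv2.COLOR_BGR2HSV)
m=cv2.inRange(H,(0,0,0),(180,110,255))[270:330,290:360]
P=lambda uv,z:onz(p,[uv],[z])[0]
t=P((321.5,99),.022);s=P((321.5,186),.022);h=P((323.3,303.5),.035);pv=P((320.5,69),.022);pad=P((321,131.5),.018)
d=(t-h)[:2];y=np.arctan2(d[1],d[0]);u=np.array([np.cos(y),np.sin(y)])
print('h',h,'t',t,'L',np.hypot(*d),'yaw',y,'sh',(s-h)[:2]@u,'pivot',(pv-h)[:2]@u,'pad',(pad-h)[:2]@u,np.cross(u,(s-h)[:2]))
for ref,x in((h,60),(t,60-173.5)): print('balance',ref[:2]+u*x/1000)
b=((h[:2]+u*.06)+(t[:2]-u*.1135))/2
move([b[0],b[1],.004],y)
```

```text
h [ 0.36504761 -0.22876643  0.035     ] t [ 0.53375121 -0.21003818  0.022     ] L 0.16973995453748975 yaw 0.11056002430107773 sh 0.10176804016825539 pivot 0.191340138531776 pad 0.14540897550789122 0.0006488476410703367
balance [ 0.42468128 -0.22214633]
balance [ 0.42094419 -0.2225612 ]
t 10.55 now [ 0.4245 -0.2226  0.1531] yaw 0.102 axes [[0.995, 0.102, -0.001], [0.102, -0.995, 0.004], [-0.0, -0.004, -1.0]]
shift [-0.0016  0.0002  0.1491] turn [-0.0037  0.0001 -0.0086]<stdin>:8: DeprecationWarning: Arrays of 2-dimensional vectors are deprecated. Use arrays of 3-dimensional vectors instead. (deprecated in NumPy 2.0)
```

apply_moves --targets '[-0.0016,0.001,0.04,0,0,-0.006,-0.0016,0.001,0.08,0,0,-0.006,-0.0016,0.001,0.11,0,0,-0.006,-0.0016,0.001,0.135,0,0,-0.006,-0.0016,0.001,0.148,0,0,-0.006,-0.0016,0.001,0.148,0,0,-0.006,-0.0016,0.001,0.148,0,0,-0.006]'

```text
time: 11.13
position: [0.4279, -0.2226, 0.0054]
eef_rot: [3.136, 0.176, -0.002]
ft_force: [0.5, -0.2, 0.6]
opening: 0.999
gripper_force: 0.0
```

Run:
```python
from h import *
move([.4228,-.2226,.004],.108);print(sense()['ft_force'])
```

```text
t 11.13 now [ 0.4279 -0.2226  0.0054] yaw 0.1122 axes [[0.994, 0.112, -0.001], [0.112, -0.994, -0.0], [-0.001, 0.0, -1.0]]
shift [-0.0051 -0.0006  0.0014] turn [0.0002 0.0012 0.0042]
[ 0.50220027 -0.16729666  0.55137833]
```

apply_moves --targets '[-0.004,0,0.002,0,0,0.002,-0.004,0,0.002,0,0,0.002,-0.004,0,0.002,0,0,0.002,-0.004,0,0.002,0,0,0.002]'

```text
time: 11.47
position: [0.4249, -0.2227, 0.0042]
eef_rot: [-3.137, -0.174, -0.002]
ft_force: [0.8, -0.7, 0.1]
opening: 1.002
gripper_force: 0.0
```

apply_moves --targets '[0,0,0,0,0,0,0,0,0,0,0,0,0,0,0,0,0,0,0,0,0,0,0,0,0,0,0,0,0,0,0,0,0,0,0,0,0,0,0,0,0,0,0,0,0,0,0,0,0,0,0,0,0,0,0,0,0,0,0,0,0,0,0,0,0,0,0,0,0,0,0,0]' --fingers 0.0

```text
time: 12.47
position: [0.4243, -0.2227, 0.0034]
eef_rot: [-3.137, -0.174, -0.0]
ft_force: [-0.0, 0.5, 0.1]
opening: 0.172
gripper_force: 0.0
```

apply_moves --targets '[0,0,0,0,0,0,0,0,0,0,0,0,0,0,0,0,0,0]'

```text
time: 12.72
position: [0.4243, -0.2227, 0.0034]
eef_rot: [-3.137, -0.174, -0.0]
ft_force: [0.7, 0.5, -1.1]
opening: 0.16
gripper_force: 30.0
```

apply_moves --targets '[0,0,-0.01,0,0,0,0,0,-0.03,0,0,0,0,0,-0.05,0,0,0,0,0,-0.05,0,0,0,0,0,-0.05,0,0,0,0,0,-0.05,0,0,0]'

```text
time: 13.22
position: [0.4238, -0.2221, 0.0527]
eef_rot: [-3.136, -0.175, 0.001]
ft_force: [-0.1, -0.2, -6.7]
opening: 0.157
gripper_force: 30.0
```

Run:
```python
from h import *
s=sense();print(s['ft_force'],s['torque'],s['gripper_force'],s['opening'])
a=cv2.resize(snapshot("side")[150:290,250:400,::-1],None,fx=4,fy=4,interpolation=cv2.INTER_CUBIC)
cv2.imwrite("pics/s8.png",a)
move([.4243,-.2227,.26],.11)
```

```text
[-0.06155829 -0.18115384 -6.678348  ] [-0.05904766  0.15828607 -0.02857637] 29.99703347682953 0.1566453086579172
t 13.27 now [ 0.4236 -0.2222  0.0525] yaw 0.1111 axes [[0.994, 0.111, -0.001], [0.111, -0.994, 0.001], [-0.001, -0.001, -1.0]]
shift [ 0.0004  0.0004 -0.2075] turn [-0.0009  0.0014  0.0011]
```

View pics/s8.png

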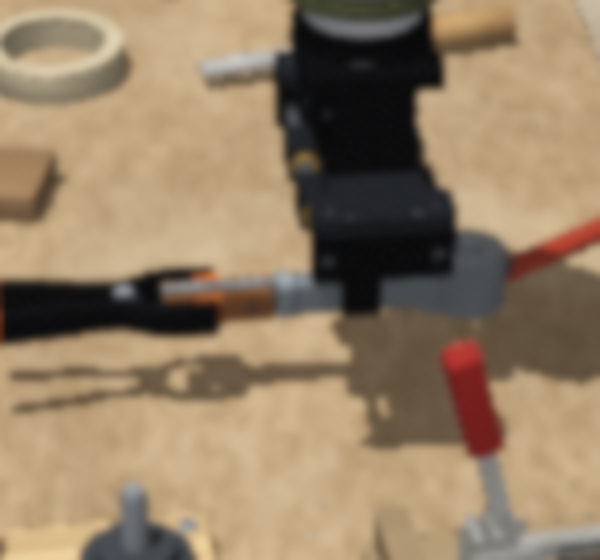

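The lever is held at its balance point, level; the scale and the clamp are in place. That view put me over the 10-picture limit (11 viewed), so from here I'll check by numbers only. Lift high and carry.

apply_moves --targets '[0,0,-0.015,0,0,0,0,0,-0.04,0,0,0,0,0,-0.065,0,0,0,0,0,-0.09,0,0,0,0,0,-0.115,0,0,0,0,0,-0.14,0,0,0,0,0,-0.165,0,0,0,0,0,-0.185,0,0,0,0,0,-0.2,0,0,0,0,0,-0.207,0,0,0,0,0,-0.207,0,0,0]'

```text
time: 14.18
position: [0.4246, -0.2228, 0.2608]
eef_rot: [-3.137, -0.174, -0.001]
ft_force: [0.5, -0.2, -6.5]
opening: 0.159
gripper_force: 30.0
```

apply_moves --targets '[0.01,-0.009,0,0,0,0,0.03,-0.027,0,0,0,-0.005,0.05,-0.045,0,0,0,-0.01,0.07,-0.063,0,0,0,-0.015,0.09,-0.08,0,0,0,-0.02,0.11,-0.097,0,0,0,-0.025,0.13,-0.115,0,0,0,-0.03,0.15,-0.133,0,0,0,-0.03,0.17,-0.15,0,0,0,-0.03,0.187,-0.165,0,0,0,-0.03,0.197,-0.174,0,0,0,-0.03,0.199,-0.176,0,0,0,-0.03]'

```text
time: 15.18
position: [0.6034, -0.0225, 0.2578]
eef_rot: [3.133, 0.227, -0.005]
ft_force: [-0.5, 0.2, -6.3]
opening: 0.154
gripper_force: 30.0
```

Run:
```python
from h import *
s=sense();print(s['ft_force'],s['torque'],s['gripper_force'],s['opening'])
move([.6019,-.0248,.106],.1415)
# post tip in initial pictures: print grey patches
t=cv2.cvtColor(cv2.imread("pics/top0.png"),cv2.COLOR_BGR2GRAY);print(t[198:224:1,262:288])
sd=cv2.cvtColor(cv2.imread("pics/side0.png"),cv2.COLOR_BGR2GRAY);print(sd[268:300:2,270:300])
```

```text
[-0.48128973  0.19718136 -6.25932542] [-0.0190378   0.20172745 -0.02544434] 29.997892677783966 0.15429293663590438
t 15.18 now [ 0.6034 -0.0225  0.2578] yaw 0.1445 axes [[0.99, 0.144, -0.003], [0.144, -0.99, -0.001], [-0.003, 0.0, -1.0]]
shift [-0.0013  0.002   0.1518] turn [0.0003 0.0034 0.003 ]
[[174 175 177 178 180 182 184 186 185 185 183 179 178 180 183 188 189 186
  174 170 172 175 172 173 181 141]
 [174 176 177 178 180 182 184 186 185 185 184 181 179 180 184 187 190 187
  176 170 172 175 173 172 178 148]
 [174 176 177 177 179 182 184 186 186 187 187 177 172 173 173 186 192 188
  178 171 171 175 173 173 177 163]
 [174 176 177 177 180 182 185 188 177 169 165 146 138 140 134 164 184 180
  177 172 172 176 174 172 176 178]
 [174 175 177 178 180 184 174 168 141 119 105 101 101 103 102 111 145 141
  160 172 173 176 174 172 174 181]
 [173 176 177 178 182 172 139 111 104 105 107 105 105 102 106 105 101 100
  120 147 170 177 175 172 174 182]
 [174 176 178 181 169 133 108 105 105 107 110 107 106 105 111 105  99 103
  102 105 144 174 176 173 174 184]
 [174 176 180 171 131 107 106 109 105 1
[... 3333 characters left out ...]
 80  80  77  74  70  70
   69  70  70  67  60  52  47  55  67  88 129 168]
 [106  76  70  64  58  58  62  66  69  71  70  68  69  69  69  68  68  68
   68  65  61  53  45  42  47  59  66  73 103 152]
 [109  78  72  69  64  57  53  54  56  58  59  60  62  62  61  60  57  53
   52  47  45  46  51  57  62  67  70  85 129 173]
 [137  96  76  72  73  71  67  63  59  56  52  52  52  52  51  51  49  49
   52  55  60  65  68  69  68  68  84 124 166 189]
 [182 155 117  87  74  72  72  71  71  69  67  67  68  67  66  67  68  68
   68  68  69  66  65  65  76 104 139 166 179 180]
 [194 188 177 155 132 109  89  76  70  69  69  69  69  67  68  68  69  69
   67  66  70  84 105 130 151 167 175 172 159 146]]
```

apply_moves --targets '[-0.001,0.002,0.01,0,0,0,-0.001,0.002,0.03,0,0,0,-0.001,0.002,0.05,0,0,0,-0.001,0.002,0.07,0,0,0,-0.001,0.002,0.09,0,0,0,-0.001,0.002,0.11,0,0,0,-0.001,0.002,0.13,0,0,0,-0.001,0.002,0.142,0,0,0,-0.001,0.002,0.15,0,0,0,-0.001,0.002,0.15,0,0,0,-0.001,0.002,0.15,0,0,0,-0.001,0.002,0.15,0,0,0]'

```text
time: 16.18
position: [0.6025, -0.0283, 0.1116]
eef_rot: [-3.134, -0.22, -0.003]
ft_force: [0.3, 0.1, -5.4]
opening: 0.158
gripper_force: 30.0
```

Run:
```python
from h import *
s=sense();print(s['ft_force'],s['torque'],s['gripper_force'],s['opening'])
move([.6019,-.0248,.106],.1415)
p=cam("top");q=cam("side")
print('post top',onz(p,[(272.8,209.9)],[.068]),'post side(tip row ~274.5)',onz(q,[(283,274.5)],[.068]))
T=snapshot("top")[:,:,::-1];S=snapshot("side")[:,:,::-1];cv2.imwrite("pics/t9.png",T);cv2.imwrite("pics/s9.png",S)
z=s['position'][2]-.0034
T0=cv2.imread("pics/top0.png");S0=cv2.imread("pics/side0.png")
c=proj(p,[.5415,-.033,z+.035])[0];d=proj(q,[.5415,-.033,z+.0175])[0];print(c,d)
g=cv2.cvtColor(T,cv2.COLOR_BGR2GRAY);cx,cy=np.int32(c);print(cx,cy);print(g[cy-14:cy+15,cx-14:cx+15])
g=cv2.cvtColor(S,cv2.COLOR_BGR2GRAY);cx,cy=np.int32(d);print(cx,cy);print(g[cy-28:cy+28:2,cx-22:cx+22])
```

```text
[ 0.27078972  0.05105866 -5.4126567 ] [-0.06578927  0.05080173  0.02603911] 29.99698966741562 0.15766179056005242
t 16.18 now [ 0.6025 -0.0283  0.1116] yaw 0.1404 axes [[0.99, 0.14, 0.002], [0.14, -0.99, 0.0], [0.002, 0.0, -1.0]]
shift [-0.0001 -0.0035  0.0056] turn [ 0.0001 -0.0017 -0.0011]
post top [[ 0.54194486 -0.03273377  0.068     ]] post side(tip row ~274.5) [[ 0.54132404 -0.02190599  0.068     ]]
[270.37727303 206.79834421] [281.91445595 247.46042247]
270 206
[[131 128 124 121 117 112 136 146 143 105  86  87  89  88  87  90  89  83
   64  57  56  56  54  54  54  53  52  57  57]
 [130 127 124 121 117 111 127 143 138 101  87  87  88  89  88  94  99  88
   65  56  67  70  69  77  87  90  90  94  94]
 [129 126 122 120 115 111 117 140 130  96  87  88  88  87  91  97  99  94
   83  96 107 111 109 112 117 117 121 119 120]
 [128 124 120 117 114 109 106 136 121  93  87  88  88  87  95  97  98  94
   96 113 127 132 131 125 117 115 118 118 117]
 [127 123 120 117 112 108 100 128 112  92  88  89  88  87  96  98  97  94
   97  97 112 128 131 125 116 114 118 118 116]
 [125 122 118 115 111 1
[... 2381 characters left out ...]
68  70  70  68]
 [ 95  91  95 103  99 117 119 119 112  81  68  68  67  67  73  75  70  71
   68  67  72  73  71  68  68  70  71  68  84]
 [ 94  89  97 104  97 117 119 119 121  95  83  86  87  85  78  71  67  71
   69  70  70  68  69  67  71  71  70  74 105]
 [ 92  90 100 107 104 116 119 117 118 148 119 100 101 103  96  74  68  69
   69  70  70  67  68  71  72  70  76  98 117]
 [ 90  96 108 109 110 119 119 116 148 182 164 126 102  99 102  90  72  67
   67  69  71  72  72  71  68  77 102 116 116]]
281 247
[[ 20  21  22 ... 194 193 191]
 [ 35  33  28 ... 185 184 183]
 [ 38  35  31 ... 187 187 186]
 ...
 [143 110  97 ...  93  93  94]
 [141 109  94 ...  94  94  93]
 [156 125 100 ...  95  96  95]]
```

apply_moves --targets '[0,-0.002,0.002,0,0,0,0,-0.004,0.005,0,0,0,0,-0.004,0.005,0,0,0,0,-0.004,0.005,0,0,0,0,-0.004,0.005,0,0,0,0,-0.004,0.005,0,0,0,0,-0.004,0.005,0,0,0,0,-0.004,0.005,0,0,0,0,-0.004,0.005,0,0,0,0,-0.004,0.005,0,0,0]'

```text
time: 17.12
position: [0.6014, -0.024, 0.1055]
eef_rot: [-3.134, -0.221, -0.0]
ft_force: [0.3, -0.2, -6.4]
opening: 0.158
gripper_force: 30.0
```

Run:
```python
from h import *
np.set_printoptions(threshold=99999,linewidth=220)
s=sense();print(s['torque'],s['ft_force'])
move([.6019,-.0248,.106],.1415)
p=cam("top");q=cam("side");T=snapshot("top")[:,:,::-1];S=snapshot("side")[:,:,::-1];cv2.imwrite("pics/t10.png",T);cv2.imwrite("pics/s10.png",S)
z=s['position'][2]-.0034
c=proj(p,[.5419,-.033,z+.035])[0];d=proj(q,[.5419,-.033,z+.035])[0];print(c,d)
g=cv2.cvtColor(T,cv2.COLOR_BGR2GRAY);print(g[196:220,260:284])
g=cv2.cvtColor(S,cv2.COLOR_BGR2GRAY);cx,cy=np.int32(d);print('side',cx-24,cy-14);print(g[cy-14:cy+36:2,cx-24:cx+26:2])
# clamp orange in side: jaws and handle-end heights
H=cv2.cvtColor(S,cv2.COLOR_BGR2HSV);m=cv2.inRange(H,(3,170,90),(18,255,255));m[:150]=0;m[320:]=0;m[:,320:]=0
n,l,st,cc=cv2.connectedComponentsWithStats(m)
for i in range(1,n):
    if st[i,4]>8: print(st[i],cc[i])
h=np.array([.5419,-.033]);u=np.array([np.cos(.141),np.sin(.141)]);v=np.array([-u[1],u[0]])
for x,y in((.148,.012),(.27,.024),(.148,-.012),(.27,-.024)): print(x,y,proj(q,[*(h+u*x+v*y),z+.013])[0])
```

```text
[-0.08075776  0.09604468  0.02378912] [ 0.30454923 -0.2436889  -6.36886738]
t 17.12 now [ 0.6014 -0.024   0.1055] yaw 0.1408 axes [[0.99, 0.14, 0.0], [0.14, -0.99, 0.0], [0.0, -0.0, -1.0]]
shift [ 0.0004  0.0009 -0.0005] turn [-0.0001 -0.0001 -0.0007]
[270.59834983 206.91596662] [281.44508082 242.62590861]
[[100 134 116  91  87  88  89  87  94  97  97  98  92 100 113 123 126 129 129 125 117 114 118 119]
 [ 99 123 106  89  87  88  86  88  97  97  97  98  96  95  98 119 126 128 129 125 116 114 116 118]
 [ 98 108  97  88  88  87  87  89  96  97  97  99  88  95  94 110 123 128 129 125 117 115 116 118]
 [ 96 102  94  87  88  87  89  83  92  96  96  97  87  91  91  93 114 127 130 127 119 115 116 118]
 [ 95  97  91  87  88  86  90  87  90  97  99  96  95  91  92  92  90 118 130 129 120 115 116 118]
 [ 93  95  90  87  87  87  93  98 101 104 106 105 104 101  99  93  80  97 122 121 120 117 117 118]
 [ 92  91  88  87  86  92 100 105 109 110 109 109 111 108 105 100  95  85  95  93 106 114 117 118]
 [ 91  91  88  88  87  98 106 110 110 114 113 113 113 111 111 108 102  93  77  67  79  97 115 119]

[... 3825 characters left out ...]
1  90  91  95  96  94  94  93  91  90]
 [180 137  97 137 113  96 142 170 170 171 159 139 107  91  87  89  88  88  90  93  91  93  95  91  90]
 [180 148  99 147 122  91 131 167 167 161 125  93  90  95  87  84  87  87  90  90  90  94  97  93  92]
 [173 148  93 137 146  94 129 164 143 108  91  85  89  92  87  83  87  91  95  92  90  93  94  93  93]]
[151 193  10  12  68] [155.70588235 200.04411765]
[201 252   7   2  11] [204.18181818 252.63636364]
[138 256   8  19 109] [141.70642202 265.05504587]
[201 259  10   7  32] [206.6875 261.1875]
0.148 0.012 [204.96588315 262.39166364]
0.27 0.024 [140.10651705 271.85358624]
0.148 -0.012 [205.23263047 254.91446935]
0.27 -0.024 [142.8670883  256.65698873]
```

Run:
```python
from h import *
np.set_printoptions(threshold=99999,linewidth=250)
q=cam("side");z=sense()['position'][2]-.0034
def run(f,h,yaw,z,xs):
    I=cv2.imread(f);H=cv2.cvtColor(I,cv2.COLOR_BGR2HSV)
    u=np.array([np.cos(yaw),np.sin(yaw)]);v=np.array([-u[1],u[0]])
    for x,y in xs:
        b=proj(q,[*(h+u*x+v*y),z])[0];t=proj(q,[*(h+u*x+v*y),z+.022])[0];c=int(round(b[0]));r=int(round(b[1]));r0=r-18
        print(x,'top/bot pred',np.round(t[1]-r0,1),np.round(b[1]-r0,1),'sat',H[r0:r+9,c,1],'val',H[r0:r+9,c,2])
xs=[(.035,.007),(.04,.007),(.078,.007),(.085,.007),(.092,.007),(.104,.009),(.115,.009),(.122,.009),(.128,.009)]
print('flat');run("pics/side0.png",np.array([.3628,-.2295]),.107,0,xs)
print('held');run("pics/s10.png",np.array([.5410,-.0330]),.141,z,xs)
```

```text
flat
0.035 top/bot pred 10.1 17.9 sat [88 87 83 83 82 80 74 58 25  9 23 23 23 25 23 24 12 31 75 89 92 91 92 91 91 88 87] val [179 181 184 185 187 187 182 167 145 136 134 120 100  90  87  85  84  99 136 167 178 180 181 182 183 185 187]
0.04 top/bot pred 10.3 18.1 sat [85 85 83 80 80 80 79 69 36  4 21 25 23 23 24 24 15 28 72 88 91 91 90 90 87 86 85] val [185 187 191 194 195 195 190 174 149 133 133 121 100  89  85  84  84  99 139 168 179 182 184 186 187 189 191]
0.078 top/bot pred 10.4 18.2 sat [87 88 88 90 90 89 85 74 44  2 19 23 25 25 26 24 15 28 68 83 85 85 85 85 83 83 84] val [187 188 188 187 184 183 183 176 156 135 132 121 104  92  88  86  85 101 142 176 189 192 193 193 193 193 192]
0.085 top/bot pred 10.6 18.4 sat [86 83 81 80 81 82 81 71 46  4 21 24 25 24 26 24 18 14 60 81 84 83 82 84 86 88 88] val [189 194 198 197 195 192 192 187 168 141 136 126 110  94  88  86  86  93 127 164 186 194 195 192 190 189 189]
0.092 top/bot pred 9.8 17.6 sat [82 81 79 81 80 80 73 54 17 15 23 24 24 26 24 21  0 49 79 86 85 85 85 88 89 89 87] val [196 199 199 198 197 198 193 174 147 138 133 116  97  89 
[... 2499 characters left out ...]
8  52 113 143 149 154 153 156 156 143 113  90  82  80  79  78  77  79  79] val [217 217 216 214 208 190 165 143 127 122 124 114  99  93  90  90  90 100 133 179 203 210 212 213 214 214 212]
0.122 top/bot pred 8.5 17.7 sat [ 86  84  84  83  85  74  28   2  32 100 142 152 151 140 126 131 139 120  96  85  82  80  80  80  81  82  83] val [205 206 206 203 190 165 145 136 129 128 124 109  98  89  81  80  88 117 162 193 206 210 211 211 210 209 208]
0.128 top/bot pred 8.8 17.9 sat [ 93  91  89  89  90  82  39   3  13  86 140 155 152 138 124 126 139 131 106  89  83  81  83  83  84  85  86] val [159 179 187 193 193 181 165 149 133 130 133 117  99  87  78  79  86 103 140 180 200 204 204 203 201 200 199]
```

The arm's lower edge matches the level prediction to within 0.5 px along its length, so the lever is level with its underside about 34 mm above the post. One last nudge of about 1 mm in x, then settle.

apply_moves --targets '[0.0013,0.0005,0,0,0,0,0.0013,0.0005,0,0,0,0,0.0013,0.0005,0,0,0,0,0.0013,0.0005,0,0,0,0,0.0013,0.0005,0,0,0,0,0.0013,0.0005,0,0,0,0,0.0013,0.0005,0,0,0,0,0.0013,0.0005,0,0,0,0]'

```text
time: 17.88
position: [0.6027, -0.0243, 0.1055]
eef_rot: [-3.134, -0.221, -0.0]
ft_force: [0.7, -0.5, -5.5]
opening: 0.159
gripper_force: 30.0
```

Run:
```python
from h import *
s=sense();print(s['position'],s['ft_force'],s['gripper_force'],s['opening'])
move([.6025,-.0245,.106],.1415)
p=cam("top");g=cv2.cvtColor(snapshot("top"),cv2.COLOR_RGB2GRAY)
w=(g[200:216,262:280]<92).astype(np.uint8)
n,l,st,c=cv2.connectedComponentsWithStats(w)
for i in range(1,n): print(st[i],c[i]+[262,200])
print(proj(p,[.5418,-.033,s['position'][2]+.0316]))
```

```text
[ 0.60270686 -0.02425251  0.10546279] [ 0.66288111 -0.49328785 -5.45763481] 29.997068345546722 0.1585815642140851
t 17.88 now [ 0.6027 -0.0243  0.1055] yaw 0.1408 axes [[0.99, 0.14, 0.0], [0.14, -0.99, 0.0], [0.0, -0.0, -1.0]]
shift [-0.0002  0.0002 -0.0005] turn [-0.0001 -0.     -0.0007]
[ 0  0  6  5 18] [263.55555556 201.5       ]
[14  0  1  1  1] [276. 200.]
[13  3  5 13 24] [278.125      210.83333333]
[ 5  4  8  7 37] [270.43243243 206.91891892]
[ 2 14  4  2  5] [265.2 214.8]
[[270.59770516 206.95755297]]
```

The bore centre is at (270.4, 206.9) in the top view, against the (270.6, 207.0) expected for straight above the post. Handing in.

```bash
python3 -c "
from plant import close_job
print(close_job())"
```

```text
the job is handed in; nothing more can be done
None
```

The clamp is on the tail pinching both scales, and I handed in with the lever held level by its balance point, its bore over the post with about 34 mm clearance and its arm along the fixture. The hand-in gave no verdict. I viewed 11 pictures against your limit of 10.

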